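# Put up a twin mating nuc on its floor

## Task

Put up the little mating hive on its floor board, working from the bottom up: first the entrance block in the open front of the floor, its face flush with the front ends of the side rails, then the deep brood box, the shallow super, the crown board with the two feed holes, and the metal-clad roof on top. Each part goes squarely on the one below with the edges in line, set down rather than dropped, and then let go; leave the hive tool and the queen cage where they are.

Things in the scene. Friction and masses are not known exactly. Their poses are not given: they have to be found in the camera images.
- nuc_floor: Fixed wooden hive floor, 160 (y) x 120 (x) mm, front (-x) towards the robot. 10 mm slab, x -75 to 60, with 16 mm wide rails along both ends (x -60 to 60) and the back, tops at z 30; front open, 128 wide. Block goes on the slab in the opening, along y, flush with the rails' front ends: its origin at x -50, y 0, z 10. Brood box rests on the rails, centred. Origin: underside, mid 160 x 120.
- entrance_block: Loose plain wooden bar with two notches in its lower edge: 112 mm long (y), 20 wide (x), 18 high, 30 g. Lies flat, notches down. Pinch it across its 20 mm; either end may go left or right. Origin: centre of its underside, z up.
- brood_box: The deep one of two loose pale wooden boxes: 160 (y) x 120 (x) mm, 100 high, 0.42 kg, walls 12, open at top and bottom; hand cleats 90 x 10 x 18 outside on both long sides. Grip it by its 12 mm plywood division board across the middle (plane y = 0, 96 long along x, full height) between two empty 62 x 96 compartments. Half-turn symmetric. Origin: centre of its underside, z up.
- super_box: The shallow one of two loose pale wooden boxes: 160 (y) x 120 (x) mm, 50 high, 0.22 kg, no cleats, otherwise like the brood box: walls 12, open top and bottom, 12 mm division board to grip (plane y = 0, along x, full height). Goes on the brood box, wall over wall. Origin: centre of its underside, z up.
- crown_board: Loose flat plywood board 160 (y) x 120 (x) mm, 14 thick, 0.1 kg: 8 mm ply on a rim 6 high, 12 wide under its edge. Two open feed holes, each 48 (y) x 56 (x), leave a bridge 24 wide along x across the middle, at z 6 to 14: grip that, a finger through each hole. Goes on the super, rim down as it lies. Origin: centre of its underside, z up.
- roof: Loose roof, 0.38 kg: flat board clad in grey sheet metal, 172 (y) x 132 (x) x 16 mm, with a wooden grip batten on top across the middle, 24 wide (y), 100 long (x), 24 high; 40 high in all. Goes on the crown board, overhanging it 6 mm all round. Origin: centre of its underside, z up.
- hive_tool: Bystander: flat steel hive tool, yellow in the middle, 197 mm long (x), 40 wide, 5 to 16 high, lying among the parts. Origin: its middle, on the underside.
- queen_cage: Bystander: small wooden queen cage with a gauze top, 78 mm long (x), 28 wide, 16 high, lying among the parts. Origin: centre of its underside.

How it is judged:
By the outcome, as a careful person would: the job done as asked, in the order asked, and still so for the second after the job is handed in, with the robot touching nothing.
It also fails if it takes over 115 s, if anything falls off the work surface, if the arm or the gripper's body presses on something with over 40 N, if the wrist force passes 120 N, or if a joint passes its speed limit or range.

## Robot

A 6-joint arm with a two-finger parallel gripper is mounted at the origin on the work surface. World frame = base frame: x ahead of the robot, y to its left, z up, the work surface at z = 0. Lengths are in mm, angles in rad, forces in N, time in s.
With the tool pointing down it reaches from about 300 to 775 mm from the base axis. Payload 14.6 kg.
Tool frame: the origin (TCP) lies on the front face of the gripper's body, between the roots of the fingers; the fingertips stand 97 mm ahead of it and the grasp point (between the pads) lies 78 mm ahead of it; z points along the fingers, y is the line along which they close (so a half turn about z gives the same grasp; the last joint's range is limited). The gripper opens to 94 mm and grips with 3 to 60 N. Pads are 16 mm wide; open, the fingers measure 119 mm over their backs; the gripper's body (75 mm by 177 mm) begins 78 mm behind the grasp point.
Start: joints at [-1.297, 0.3, 1.521, -0, 1.321, -0.067], TCP at [183.826, -518.361, 302.646] pointing down, gripper open.
Joint ranges: [-3.03, 3.03], [-0.79, 2.21], [0.23, 2.52], [-1.04, 4.18], [0, 3.07], [-2.55, 2.55]. Speed limits (rad/s): [2.22, 2.22, 2.57, 3.14, 3.14, 3.14].

## Interface

Orientations are given as [roll, pitch, yaw] about the fixed x, y, z axes, in that order (R = Rz(yaw) Ry(pitch) Rx(roll)).
In Python, from cell import * gives the robot as it stands.
- The arm moves only by the tool carry_out, never from a script. Its arguments are lists of equal length, an entry for each row: "slide": the shift along the world's x, y, z scaled (see below), a list of three; "dr": the turn, a rotation vector about the world's x, y, z scaled (see below), a list of three; "gripper": the opening in per cent of the stroke, from 0 (shut) to 100 (fully open). A call has 1 to 10 rows; each row is the pose to reach, as a shift and turn from the pose commanded when the call began, turning the shorter way round; what a row does not reach only later rows make up. The controller multiplies each number of a shift by 0.25 m and each number of a turn by 360 degrees. A row lasts 1/12 s, in which the tool goes at most 41.7 mm and 7.16 degrees, less where a joint would pass 70% of its speed; a pose out of reach is approached as far as the arm can. A call with a number of a shift or a turn outside -1 to 1 is refused whole. A call with a gripper value outside its range is refused whole. The fingers move at their own pace and stop on an object; "newtons" is the grip in N (left out, the last holds). Time passes only in rows, so rows that repeat a pose let the fingers close. It gives the time, the measured TCP pose, the force, the opening and the grip force at its end, in the units of the state.
- read_state(): the state, without advancing time (a new reading comes with each control period).
- camera(name): name is "scene" or "top" or "wrist"; returns the picture (400x640x3 uint8, red, green, blue); there is no depth.
- camera_model(name): a dict with "vfov" (degrees; the focal length in pixels is half the picture's height over the tangent of half this angle, whatever the lens; pixels are square), "cx", "cy" (the principal point, pixels), "R" (3x3) and "t" (3): a world point X has camera coordinates R X + t. Camera axes: x right, y down, z forward; pixel columns grow to the right and rows downward; lengths in mm; the calibration is good to about 2 mm. A picture is of the moment at which its call begins: read the wrist's pose just before it. camera_model takes no time and is no camera call; for the wrist camera it gives the pose at the moment of the call.
- sign_off(): hands the job in; it is judged then, once.
The state is a dict: "clock": time; "joints": joint angles; "qd": joint speeds; "effort": joint torques, N m; "eef_pos": TCP position; "eef_rot": TCP orientation; "wrist_force": force on the tool from outside, world axes, zero at the start; "moment": the same for the moment, N m; "finger_gap": finger opening in mm; "finger_force": force on a finger pad.
Only numpy, scipy, OpenCV 4.12 (cv2) and the standard library are available. Lean on these libraries where they do the work, as an engineer would, in place of code of your own. Each camera call takes 0.05 s, during which the arm holds its last target. There are 200 camera calls.

## Working session

There is one attempt and no reset: what is moved stays moved. The work goes in short steps, Python scripts to look and compute and a tool call to move; the robot and the scene stay as the last step left them, time stands still between calls to the robot, and variables do not carry over. Pictures are saved under pics/ and viewed, at most 16 in all, crops included, and the job is handed in when it is done.

Besides the shell and the picture viewer there is one more tool, called after "Request:" by a JSON object that holds its "fn" and its "kwargs". carry_out: Moves the arm, as the interface text tells. Its arguments: {"type":"object","properties":{"slide":{"type":"array","items":{"type":"array","items":{"type":"number","minimum":-1,"maximum":1}}},"dr":{"type":"array","items":{"type":"array","items":{"type":"number","minimum":-1,"maximum":1}}},"gripper":{"type":"array","items":{"type":"number"}},"newtons":{"type":"number"}},"required":["slide","dr","gripper"]}

```bash
ls; mkdir -p pics
python3 - <<'E'
from cell import *
import cv2
s=read_state();print(s)
for n in ["scene","top"]:
    cv2.imwrite(f"pics/{n}0.png",camera(n)[:,:,::-1]); m=camera_model(n);print(n,m)
E
```

```text
pics
{'clock': 0.0, 'joints': array([-1.29659455e+00,  3.00466629e-01,  1.52163321e+00, -6.44076570e-06,
        1.32068413e+00, -6.66103285e-02]), 'qd': array([-0.00067504, -0.00084687, -0.00074854, -0.00061521, -0.00094455,
        0.00046911]), 'effort': array([ 9.37603181e-04, -5.31809020e+01, -3.52734375e+01,  7.08449632e-02,
        2.43866479e-02, -7.94778293e-05]), 'eef_pos': array([ 183.78493358, -518.2097309 ,  302.06666072]), 'eef_rot': array([-3.14040356e+00, -7.30710058e-05,  3.40813655e-01]), 'wrist_force': array([-0.05648475,  0.1643968 , -0.07756819]), 'moment': array([-0.00844306, -0.00870369,  0.01476164]), 'finger_force': 0.0, 'finger_gap': 94.01039062320469}
scene {'vfov': 42.894381312520856, 'cx': 324.33235280848106, 'cy': 196.52612722822246, 'R': array([[ 0.86105394,  0.50849736,  0.00406891],
       [ 0.38947931, -0.65433031, -0.64819574],
       [-0.32694341,  0.55971625, -0.76146289]]), 't': array([-433.86445593, -161.40800863, 1317.63499   ])}
top {'vfov': 46.87479797825516, 'cx': 315.2728014013076, 'cy': 201.0134615863449, 'R': array([[-2.10068399e-02, -9.99773156e-01, -3.51423616e-03],
       [-9.91979275e-01,  2.12810381e-02, -1.24596287e-01],
       [ 1.24642810e-01,  8.68675192e-04, -9.92201298e-01]]), 't': array([  26.03800205,  510.09548474, 1018.85965712])}
```

View pics/top0.png

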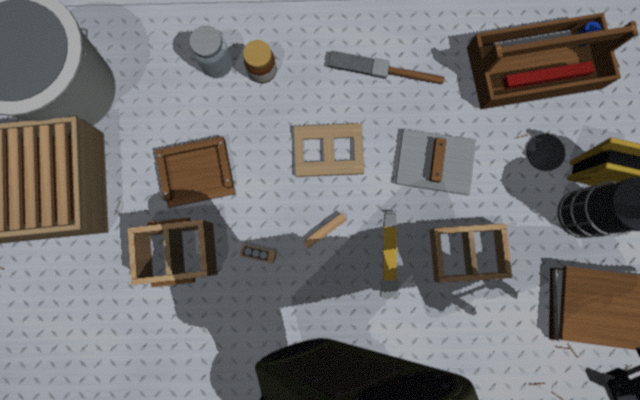

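View pics/scene0.png

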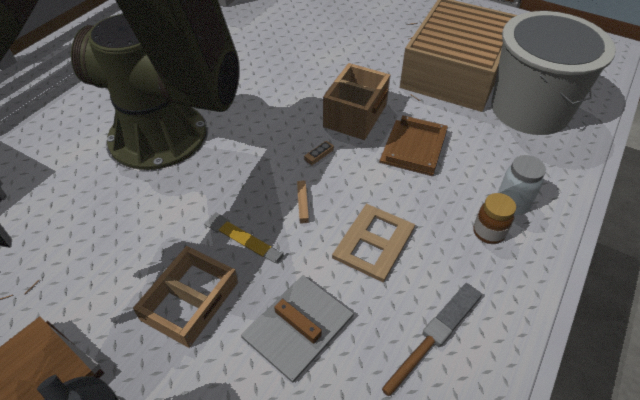

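Top view: brood box near pixel (170,250), super (470,250), crown (328,150), roof (435,160), floor (195,170) with its open front towards the bottom of the image. Block is at (325,228), hive tool at (390,250) and cage at (258,253). Next: a close-up of the top view, plus what the wrist camera sees.

```bash
cat > h.py <<'E'
from cell import *
import numpy as np, cv2, json
from scipy.spatial.transform import Rotation as Rt
def K(m):
    f=200/np.tan(np.radians(m["vfov"]/2)); return np.array([[f,0,m["cx"]],[0,f,m["cy"]],[0,0,1]])
def ray(m,uv,z):
    uv=np.atleast_2d(np.float64(uv)); R,t=np.array(m["R"]),np.array(m["t"]); C=-R.T@t
    d=np.c_[uv,np.ones(len(uv))]@np.linalg.inv(K(m)).T@R
    return C+d*((z-C[2])/d[:,2])[:,None]
def proj(m,X):
    X=np.atleast_2d(X)@np.array(m["R"]).T+np.array(m["t"]); p=X@K(m).T; return p[:,:2]/p[:,2:]
def snap(n,name):
    m=camera_model(n); s=read_state(); im=camera(n)[:,:,::-1].copy(); cv2.imwrite(f"pics/{name}.png",im)
    json.dump({k:np.array(v).tolist() for k,v in m.items()},open(f"pics/{name}.json","w")); return im,m,s
def load(name):
    return cv2.imread(f"pics/{name}.png"),json.load(open(f"pics/{name}.json"))
E
python3 - <<'E'
from h import *
im=cv2.imread("pics/top0.png")
a=cv2.resize(im[115:295,120:520],None,fx=2,fy=2,interpolation=cv2.INTER_CUBIC)
cv2.imwrite("pics/c0.png",a)
m=camera_model("top")
for n,p,z in [("brood",(170,250),100),("super",(470,250),50),("crown",(328,150),14),("roof",(438,160),40),("floor",(195,172),10),("block",(325,228),18),("cage",(258,253),16),("tool",(390,250),5)]: print(n,ray(m,p,z).round())
im,mw,s=snap("wrist","w0"); print({k:np.round(v,3).tolist() for k,v in mw.items()}); C=-np.array(mw["R"]).T@mw["t"]; R=Rt.from_euler("xyz",s["eef_rot"]).as_matrix(); print(R.T@(C-s["eef_pos"]), np.round(np.array(mw["R"])@R,3))
E
```

```text
brood [[405. 323. 100.]]
super [[ 392. -324.   50.]]
crown [[633. -17.  14.]]
roof [[ 598. -267.   40.]]
floor [[588. 296.  10.]]
block [[450.  -6.  18.]]
cage [[396. 148.  16.]]
tool [[ 396. -155.    5.]]
{'vfov': 65.333, 'cx': 316.173, 'cy': 198.151, 'R': [[0.333, -0.943, -0.001], [-0.905, -0.32, 0.279], [-0.264, -0.092, -0.96]], 't': [-548.558, -29.076, 393.994]}
[ 81.54387656  -0.78367321 -83.54190336] [[-0.001  1.     0.   ]
 [-0.96  -0.001 -0.279]
 [-0.279 -0.001  0.96 ]]
```

View pics/c0.png

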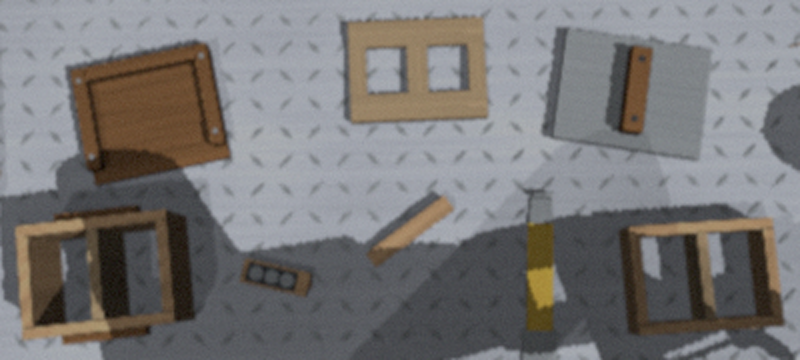

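View pics/w0.png

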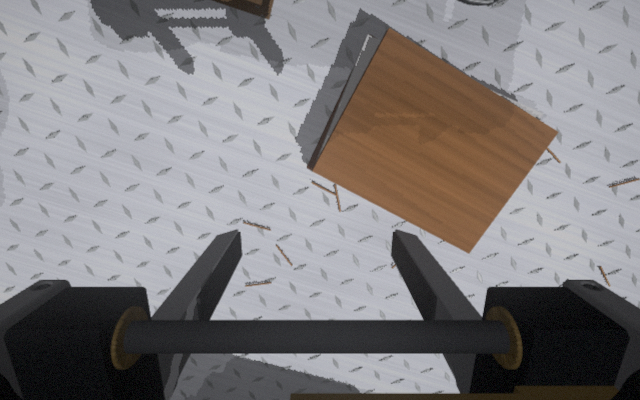

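The 2x crop shows all eight things clearly (floor top-left, yawed about 0.18 rad; block at (410,230) in the crop). The wrist view shows only clutter and the open fingers, and its camera looks slightly towards the fingertips. I'll compute rough poses from corner picks.

Run:
```python
from h import *
m=camera_model("top")
P={"floor30":([(68,67),(205,42)],30),"floorslab":([(97,184),(230,157)],10),
"crown":([(346,20),(483,17),(487,115),(350,119)],14),"roof":([(631,46),(651,47),(641,133),(622,131)],40),
"super":([(628,228),(773,218),(782,321),(634,332)],50),"brood":([(17,228),(166,212),(175,322),(24,338)],100),
"block":([(440,195),(453,206),(378,262),(370,247)],18)}
for n,(p,z) in P.items():
    w=ray(m,np.array(p)/2+[119.75,114.75],z)[:,:2]
    print(n,w.round(0).tolist(),"c",w.mean(0).round(1), "e0",np.linalg.norm(w[1]-w[0]).round(),"dirs",[np.arctan2(*(b-a)[::-1]).round(3) for a,b in zip(w,np.roll(w,-1,0))])
```

```text
floor30 [[642.0, 387.0], [668.0, 228.0]] c [655.2 307.6] e0 161.0 dirs [np.float64(-1.407), np.float64(1.735)]
floorslab [[507.0, 357.0], [536.0, 203.0]] c [521.4 279.9] e0 157.0 dirs [np.float64(-1.389), np.float64(1.752)]
crown [[696.0, 65.0], [696.0, -97.0], [578.0, -98.0], [577.0, 62.0]] c [636.6 -17.3] e0 162.0 dirs [np.float64(-1.57), np.float64(-3.135), np.float64(1.579), np.float64(0.024)]
roof [[650.0, -263.0], [648.0, -286.0], [549.0, -269.0], [551.0, -248.0]] c [ 599.6 -266.8] e0 23.0 dirs [np.float64(-1.644), np.float64(2.973), np.float64(1.442), np.float64(-0.156)]
super [[441.0, -246.0], [448.0, -408.0], [335.0, -410.0], [327.0, -247.0]] c [ 387.7 -327.7] e0 162.0 dirs [np.float64(-1.523), np.float64(-3.127), np.float64(1.623), np.float64(0.005)]
brood [[451.0, 412.0], [465.0, 254.0], [350.0, 244.0], [336.0, 401.0]] c [400.6 328. ] e0 158.0 dirs [np.float64(-1.485), np.float64(-3.051), np.float64(1.654), np.float64(0.093)]
block [[485.0, -41.0], [472.0, -55.0], [410.0, 32.0], [427.0, 41.0]] c [448.5  -5.6] e0 20.0 dirs [np.float64(-2.299), np.float64(2.19), np.float64(0.472), np.float64(-0.953)]
```

Request:
{"fn": "carry_out", "kwargs": {"slide": [[0.54,0.76,-0.2],[0.54,0.76,-0.2],[0.54,0.76,-0.2],[0.54,0.76,-0.2],[0.54,0.76,-0.2],[0.54,0.76,-0.2],[0.54,0.76,-0.2],[0.54,0.76,-0.2],[0.54,0.76,-0.2]], "dr": [[0,0,-0.026],[0,0,-0.026],[0,0,-0.026],[0,0,-0.026],[0,0,-0.026],[0,0,-0.026],[0,0,-0.026],[0,0,-0.026],[0,0,-0.026]], "gripper": [100,100,100,100,100,100,100,100,100]}}

```text
clock: 0.9
eef_pos: [318.7, -328.8, 252.9]
eef_rot: [3.141, -0.0, 0.178]
wrist_force: [-0.1, 0.6, -0.7]
finger_gap: 93.9
finger_force: 0.0
```

Request:
{"fn": "carry_out", "kwargs": {"slide": [[0.3,0.9,0],[0.3,0.9,0],[0.3,0.9,0],[0.3,0.9,0],[0.3,0.9,0],[0.3,0.9,0]], "dr": [[0,0,0],[0,0,0],[0,0,0],[0,0,0],[0,0,0],[0,0,0]], "gripper": [100,100,100,100,100,100]}}

```text
clock: 1.4
eef_pos: [394.2, -102.0, 253.1]
eef_rot: [3.141, -0.001, 0.176]
wrist_force: [0.7, -0.4, 0.2]
finger_gap: 94.0
finger_force: 0.0
```

Request:
{"fn": "carry_out", "kwargs": {"slide": [[0.3,0.9,0],[0.3,0.9,0],[0.3,0.9,0],[0.3,0.9,0],[0.3,0.9,0],[0.3,0.9,0]], "dr": [[0,0,0],[0,0,0],[0,0,0],[0,0,0],[0,0,0],[0,0,0]], "gripper": [100,100,100,100,100,100]}}

```text
clock: 1.9
eef_pos: [469.9, 123.4, 252.9]
eef_rot: [-3.141, -0.001, 0.177]
wrist_force: [0.0, 0.1, -0.2]
finger_gap: 94.1
finger_force: 0.0
```

Request:
{"fn": "carry_out", "kwargs": {"slide": [[0.23,0.65,-0.08],[0.23,0.65,-0.08],[0.23,0.65,-0.08],[0.23,0.65,-0.08],[0.23,0.65,-0.08],[0.23,0.65,-0.08],[0.23,0.65,-0.08],[0.23,0.65,-0.08],[0.23,0.65,-0.08]], "dr": [[0,0,0],[0,0,0],[0,0,0],[0,0,0],[0,0,0],[0,0,0],[0,0,0],[0,0,0],[0,0,0]], "gripper": [100,100,100,100,100,100,100,100,100]}}

```text
clock: 2.65
eef_pos: [526.6, 282.5, 233.3]
eef_rot: [-3.142, -0.001, 0.176]
wrist_force: [0.0, 0.2, -0.8]
finger_gap: 93.8
finger_force: 0.0
```

Run:
```python
from h import *
im,m,s=snap("wrist","wf"); print(s["eef_pos"],s["eef_rot"])
snap("top","top1")
g=np.array([[596,295,30]]);print(proj(m,g))
```

```text
[526.60954787 282.50105565 233.2621813 ] [-3.14156777e+00 -6.54335417e-04  1.75532401e-01]
[[316.97648888 120.32049967]]
```

View pics/wf.png

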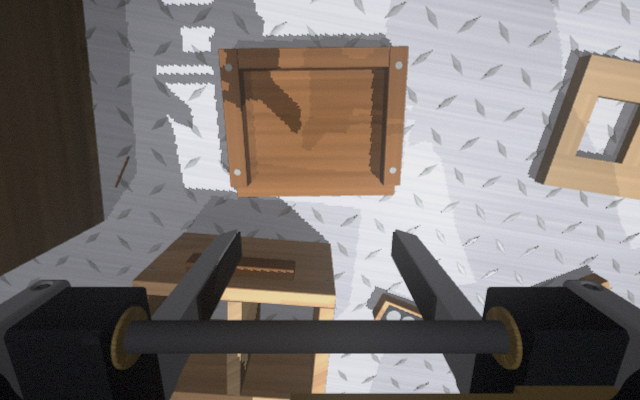

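The wrist view shows the floor straight on: rail-top corners about (219,48), (408,46) and front ends near (231,187), (400,184), with screws at (228,67), (398,65), (237,172), (392,170). I'll fit silhouette edges by wood saturation.

```bash
cat >> h.py <<'E'
def edge(f,m,a,b,z,w=8,n=40):
    """subpixel strongest-gradient points of the gray/sat image f along normals of the picked segment a-b; robust line on plane z"""
    a,b=np.float64(a),np.float64(b); d=(b-a)/np.linalg.norm(b-a); nn=np.array([-d[1],d[0]]); t=np.linspace(.08,.92,n); s=np.arange(-w,w+.01,.25)
    P=(a+np.outer(t,b-a))[:,None]+s[:,None]*nn
    v=cv2.remap(cv2.GaussianBlur(f.astype(np.float32),(0,0),.8),P[...,0].astype(np.float32),P[...,1].astype(np.float32),cv2.INTER_CUBIC)
    i=np.abs(np.gradient(v,axis=1)).argmax(1); pts=P[np.arange(n),i]
    W=ray(m,pts,z)[:,:2].astype(np.float32); l=cv2.fitLine(W,cv2.DIST_HUBER,0,.3,.01).ravel()
    l=l*np.sign(((W[-1]-W[0])@l[:2])) if False else l
    if (W[-1]-W[0])@l[:2]<0: l[:2]*=-1
    r=(W-l[2:])@np.array([-l[1],l[0]]); return l[2:],l[:2],np.median(np.abs(r)),np.median(s[i])
def cross(A,B):
    t=np.linalg.solve(np.c_[A[1],-B[1]],B[0]-A[0]); return A[0]+t[0]*A[1]
def sat(im): return cv2.cvtColor(im,cv2.COLOR_BGR2HSV)[...,1]
def ang(v): return np.arctan2(v[1],v[0])
E
python3 - <<'E'
from h import *
im,m=load("wf"); f=sat(im)
B=edge(f,m,(222,48),(405,46),30,5); L=edge(f,m,(220,52),(230,182),30,5); Rr=edge(f,m,(407,52),(401,182),30,5); F=edge(f,m,(242,195),(392,192),10,5)
for n,e in zip("BLRF",(B,L,Rr,F)): print(n,e[0].round(1),ang(e[1]).round(4),e[2].round(2),e[3])
bl,br=cross(B,L),cross(B,Rr); print(bl,br,np.linalg.norm(bl-br))
for u,v in [(228,67),(398,65),(237,172),(392,170)]:
    w=255-f[v-5:v+6,u-5:u+6].astype(float); w=np.clip(w-np.median(w)-20,0,None); yy,xx=np.mgrid[v-5:v+6,u-5:u+6]; p=(np.sum(w*xx)/w.sum(),np.sum(w*yy)/w.sum()); print(np.round(p,1),ray(m,p,30).round(1))
E
```

```text
B [654.6 306.4] -1.3815 0.12 0.125
L [590.8 378.2] -2.9572 0.14 1.0
R [610.  219.3] -2.9537 0.15 0.5
F [521.3 285. ] -1.3822 0.16 1.75
[639.1527  387.22888] [669.16846 230.54103] 159.53691
[228.2  67.1] [[626.2 377.3  30. ]]
[398.3  64.9] [[653.2 234.8  30. ]]
[237.1 171.7] [[537.1 360.4  30. ]]
[392.3 169.8] [[564.1 218.   30. ]]
```

Request:
{"fn": "carry_out", "kwargs": {"slide": [[-0.15,-0.6,0],[-0.15,-0.6,0],[-0.15,-0.6,0],[-0.15,-0.6,0],[-0.15,-0.6,0],[-0.15,-0.6,0],[-0.15,-0.6,0],[-0.15,-0.6,0],[-0.15,-0.6,0],[-0.15,-0.6,0]], "dr": [[0,0,0.18],[0,0,0.18],[0,0,0.18],[0,0,0.18],[0,0,0.18],[0,0,0.18],[0,0,0.18],[0,0,0.18],[0,0,0.18],[0,0,0.18]], "gripper": [60,60,60,60,60,60,60,60,60,60]}}

```text
clock: 3.58
eef_pos: [488.7, 133.6, 233.0]
eef_rot: [3.141, -0.0, 1.314]
wrist_force: [0.5, 0.1, 0.3]
finger_gap: 56.3
finger_force: 0.0
```

Request:
{"fn": "carry_out", "kwargs": {"slide": [[-0.16,-0.55,-0.13],[-0.16,-0.55,-0.13],[-0.16,-0.55,-0.13],[-0.16,-0.55,-0.13],[-0.16,-0.55,-0.13],[-0.16,-0.55,-0.13],[-0.16,-0.55,-0.13],[-0.16,-0.55,-0.13],[-0.16,-0.55,-0.13],[-0.16,-0.55,-0.13]], "dr": [[0,0,0.141],[0,0,0.141],[0,0,0.141],[0,0,0.141],[0,0,0.141],[0,0,0.141],[0,0,0.141],[0,0,0.141],[0,0,0.141],[0,0,0.141]], "gripper": [60,60,60,60,60,60,60,60,60,60]}}

```text
clock: 4.42
eef_pos: [448.7, -3.5, 200.3]
eef_rot: [3.141, 0.0, 2.189]
wrist_force: [-0.1, 0.4, 0.8]
finger_gap: 56.6
finger_force: 0.0
```

Run:
```python
from h import *
im,m,s=snap("wrist","wb"); print(s["eef_pos"],s["eef_rot"])
c=proj(m,[[448.5,-5.6,18]])[0];print(c)
f=sat(im); mask=((f>70)&(im.max(2)>60)).astype(np.uint8); mask[330:]=0
cs=[k for k in cv2.findContours(mask,0,2)[0] if cv2.contourArea(k)>600]
for k in cs:
    r=cv2.minAreaRect(k); print(np.round(r[0]),np.round(r[1]),r[2]); 
    w=ray(m,cv2.boxPoints(r),18)[:,:2]; print(w.round(1).tolist(),w.mean(0))
```

```text
[448.73359177  -3.53337724 200.33880166] [3.14128433e+00 2.58744516e-04 2.18928625e+00]
[314.34854379 205.21359917]
[171. 273.] [99. 28.] 32.47119140625
[[331.4, -153.1], [332.2, -122.7], [422.6, -126.2], [424.0, -158.3]] [ 377.57089319 -140.04108985]
[482. 287.] [127.  90.] 35.21759033203125
[[567.3, -22.6], [557.1, 62.3], [689.7, 64.8], [711.5, -26.6]] [631.4180667   19.46794018]
[313. 196.] [121.  22.] 90.0
[[404.9, 38.1], [419.9, 48.8], [485.3, -41.9], [468.5, -53.9]] [444.6620104   -2.25254408]
[616.  45.] [90. 46.] 90.0
[[525.6, 246.9], [553.7, 266.8], [605.7, 225.5], [575.4, 204.0]] [565.09983608 235.7747351 ]
[588.  32.] [26. 80.] 32.0053825378418
[[533.5, 202.2], [524.2, 252.7], [544.8, 256.2], [555.4, 205.3]] [539.48560638 229.09032207]
[366.  15.] [38. 85.] 48.012786865234375
[[371.6, 113.1], [387.5, 170.5], [414.3, 167.4], [399.2, 108.5]] [393.12328571 139.88157843]
```

View pics/wb.png

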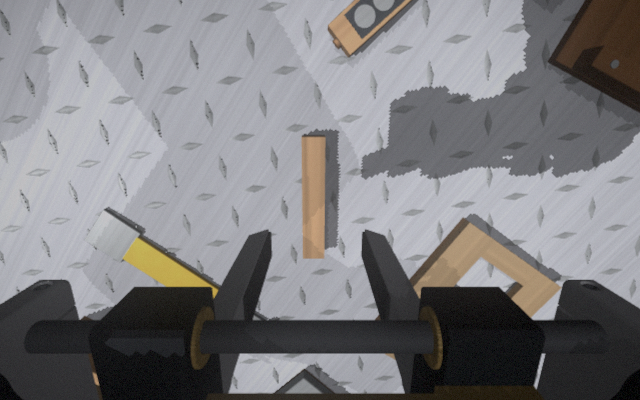

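Block centre is at about (444.7,-2.3), aligned with the tool. I'll descend and pinch it.

Request:
{"fn": "carry_out", "kwargs": {"slide": [[-0.016,0.005,-0.2],[-0.016,0.005,-0.35],[-0.016,0.005,-0.4],[-0.016,0.005,-0.4],[-0.016,0.005,-0.4],[-0.016,0.005,-0.4],[-0.016,0.005,-0.4],[-0.016,0.005,-0.4],[-0.016,0.005,-0.4],[-0.016,0.005,-0.4]], "dr": [[0,0,0],[0,0,0],[0,0,0],[0,0,0],[0,0,0],[0,0,0],[0,0,0],[0,0,0],[0,0,0],[0,0,0]], "gripper": [60,60,60,60,60,0,0,0,0,0], "newtons": 15}}

```text
clock: 5.3
eef_pos: [444.9, -2.1, 100.3]
eef_rot: [3.141, 0.0, 2.194]
wrist_force: [-0.1, -0.3, 0.6]
finger_gap: 26.4
finger_force: 0.0
```

Request:
{"fn": "carry_out", "kwargs": {"slide": [[0,0,0],[0,0,0],[0,0,0],[0,0,0],[0,0,0.08],[0,0,0.2],[0,0,0.4],[0,0,0.4],[0,0,0.4]], "dr": [[0,0,0],[0,0,0],[0,0,0],[0,0,0],[0,0,0],[0,0,0],[0,0,0],[0,0,0],[0,0,0]], "gripper": [0,0,0,0,0,0,0,0,0]}}

```text
clock: 6.05
eef_pos: [445.7, -2.2, 202.6]
eef_rot: [3.138, 0.003, 2.194]
wrist_force: [-0.5, 0.2, -0.4]
finger_gap: 19.5
finger_force: 15.0
```

Request:
{"fn": "carry_out", "kwargs": {"slide": [[0.2,0.6,0],[0.2,0.6,0],[0.2,0.6,0],[0.2,0.6,0],[0.2,0.6,0],[0.2,0.6,0]], "dr": [[0,0,-0.069],[0,0,-0.069],[0,0,-0.069],[0,0,-0.069],[0,0,-0.069],[0,0,-0.069]], "gripper": [0,0,0,0,0,0]}}

```text
clock: 6.55
eef_pos: [494.5, 149.7, 198.1]
eef_rot: [-3.139, -0.0, 1.764]
wrist_force: [-0.1, -0.3, 0.0]
finger_gap: 19.9
finger_force: 15.0
```

Request:
{"fn": "carry_out", "kwargs": {"slide": [[0.204,0.56,0],[0.204,0.56,0],[0.204,0.56,0],[0.204,0.56,0],[0.204,0.56,-0.2],[0.204,0.56,-0.2],[0.204,0.56,-0.2],[0.204,0.56,-0.2],[0.204,0.56,-0.2],[0.204,0.56,-0.2]], "dr": [[0,0,0],[0,0,0],[0,0,0],[0,0,0],[0,0,0],[0,0,0],[0,0,0],[0,0,0],[0,0,0],[0,0,0]], "gripper": [0,0,0,0,0,0,0,0,0,0]}}

```text
clock: 7.38
eef_pos: [546.4, 287.3, 151.9]
eef_rot: [3.139, -0.0, 1.76]
wrist_force: [0.0, -0.8, -0.6]
finger_gap: 19.7
finger_force: 15.0
```

Run:
```python
from h import *
im,m,s=snap("wrist","wb2"); print(s["eef_pos"],s["eef_rot"])
z=s["eef_pos"][2]-82
c,sn=np.cos(.187),np.sin(.187)
for lx in(-60,-40):
  for ly in(-56,56): print(lx,ly,proj(m,[[595.2+c*lx-sn*ly,297.7+sn*lx+c*ly,z]]).round(1))
```

```text
[546.3839747  287.27981714 151.91081513] [ 3.13943644e+00 -4.81874180e-04  1.76015901e+00]
-60 -56 [[300.  333.5]]
-60 56 [[297.2 156.7]]
-40 -56 [[331.6 333.5]]
-40 56 [[334.8 156.8]]
```

View pics/wb2.png

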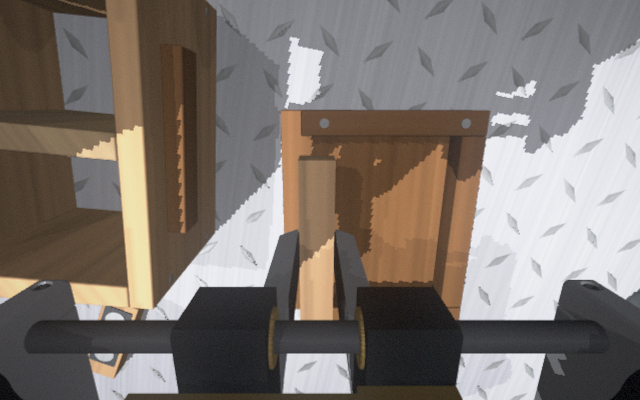

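Run:
```python
from h import *
im,m=load("wb2"); c,sn=np.cos(.187),np.sin(.187)
for ch,f in (("sat",sat(im)),("g",im[...,1])):
  for a,b in [((300,162),(301,228)),((334,162),(333,228)),((302,157),(332,157))]:
    e=edge(f,m,a,b,69.9,5); d=e[0]-[595.2,297.7]; print(ch,"local",(c*d[0]+sn*d[1]).round(1),(-sn*d[0]+c*d[1]).round(1),(ang(e[1])-.187).round(3),e[2].round(2),e[3])
print(im[190,288:345,:].tolist()[::3])
```

```text
sat local -59.8 37.2 -1.583 0.04 2.5
sat local -39.7 34.2 -1.575 0.11 -1.25
sat local -48.5 56.9 0.001 0.0 -2.0
g local -59.8 37.2 -1.583 0.04 2.5
g local -39.8 35.9 -1.58 0.07 -1.25
g local -49.4 54.5 -0.106 0.37 3.0
[[99, 139, 191], [102, 143, 196], [98, 140, 189], [95, 132, 181], [94, 117, 142], [86, 110, 134], [90, 112, 140], [91, 117, 147], [97, 125, 153], [94, 122, 152], [93, 121, 148], [93, 120, 147], [91, 117, 147], [90, 116, 145], [85, 110, 136], [85, 110, 135], [44, 60, 82], [47, 65, 87], [41, 59, 83]]
```

Request:
{"fn": "carry_out", "kwargs": {"slide": [[0,0,-0.1],[0,0,-0.13],[0,0,-0.15],[0,0,-0.165],[0,0,-0.167],[0,0,-0.167],[0,0,-0.167],[0,0,-0.167]], "dr": [[0,0,0],[0,0,0],[0,0,0],[0,0,0],[0,0,0],[0,0,0],[0,0,0],[0,0,0]], "gripper": [0,0,0,0,0,0,0,0]}}

```text
clock: 8.1
eef_pos: [546.1, 288.0, 109.2]
eef_rot: [3.141, -0.0, 1.761]
wrist_force: [-1.1, -0.5, 4.5]
finger_gap: 19.9
finger_force: 15.0
```

Request:
{"fn": "carry_out", "kwargs": {"slide": [[0,0,0],[0,0,0],[0,0,0],[0,0,0],[0,0,0.1],[0,0,0.3],[0,0,0.64],[0,0,0.64],[0,0,0.64],[0,0,0.64]], "dr": [[0,0,0],[0,0,0],[0,0,0],[0,0,0],[0,0,0],[0,0,0],[0,0,-0.08],[0,0,-0.08],[0,0,-0.08],[0,0,-0.08]], "gripper": [60,60,60,60,60,60,60,60,60,60]}}

```text
clock: 8.93
eef_pos: [546.5, 288.2, 272.9]
eef_rot: [3.137, -0.005, 1.255]
wrist_force: [0.8, 0.4, -0.1]
finger_gap: 56.3
finger_force: 0.0
```

Run:
```python
from h import *
snap("wrist","wb3")
```

Request:
{"fn": "carry_out", "kwargs": {"slide": [[-0.68,0.15,0],[-0.68,0.15,0],[-0.68,0.15,0],[-0.68,0.15,0],[-0.68,0.15,0],[-0.68,0.15,0],[-0.68,0.15,0],[-0.68,0.15,0],[-0.68,0.15,0],[-0.68,0.15,0]], "dr": [[0,0,-0.186],[0,0,-0.186],[0,0,-0.186],[0,0,-0.186],[0,0,-0.186],[0,0,-0.186],[0,0,-0.186],[0,0,-0.186],[0,0,-0.186],[0,0,-0.186]], "gripper": [60,60,60,60,60,60,60,60,60,60]}}

```text
clock: 9.82
eef_pos: [375.7, 325.3, 267.8]
eef_rot: [3.141, 0.001, 0.088]
wrist_force: [-0.7, -0.2, 0.8]
finger_gap: 57.0
finger_force: 0.0
```

Run:
```python
from h import *
im,m,s=snap("wrist","wbr"); print(s["eef_pos"],s["eef_rot"])
a,_=load("wb3"); cv2.imwrite("pics/v1.png",np.vstack([a[:,:],im])[::1])
cv2.imwrite("pics/v1.png",cv2.resize(np.hstack([a[:300,120:520],im[:300,120:520]]),None,fx=1,fy=1))
```

```text
[375.65081605 325.31150067 267.84824136] [3.14109023e+00 8.28042463e-04 8.81442922e-02]
```

View pics/v1.png

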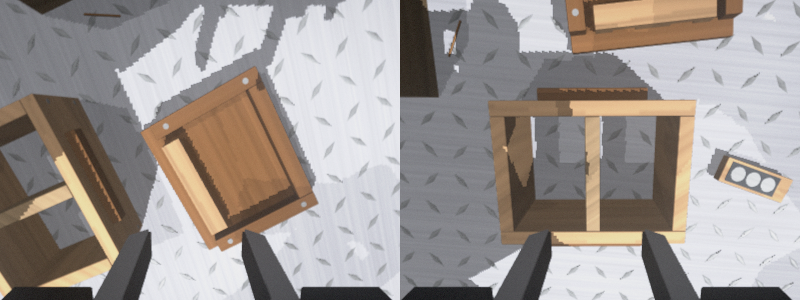

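The left half shows the block seated in the opening with its face at the rail ends. The right half shows the brood box top, with corners at wrist pixels (209,101), (416,99), (222,246), (405,246) and the division at about column 313.

```bash
cat >> h.py <<'E'
def quad(im,m,tl,tr,bl,br,z,w=4,f=None):
    f=sat(im) if f is None else f
    B,F,L,R=[edge(f,m,a,b,z,w) for a,b in ((tl,tr),(bl,br),(tl,bl),(tr,br))]
    c=np.array([cross(B,L),cross(B,R),cross(F,R),cross(F,L)])
    y=[ang(B[1])+np.pi/2,ang(F[1])+np.pi/2,(ang(L[1])+np.pi)%(2*np.pi),(ang(R[1])+np.pi)%(2*np.pi)]
    print("centre",c.mean(0).round(2),"yaws",np.round(y,4),"sides",np.linalg.norm(c-np.roll(c,-1,0),axis=1).round(1),"res",[round(float(e[2]),2) for e in(B,F,L,R)],"off",[float(e[3]) for e in(B,F,L,R)])
    return c
E
python3 - <<'E'
from h import *
im,m=load("wbr")
quad(im,m,(209,101),(416,99),(222,246),(405,246),100)
quad(im,m,(209,101),(416,99),(222,246),(405,246),100,f=im[...,0])
for a,b in [((306,118),(306,225)),((321,118),(319,225))]:
    e=edge(im[...,2],m,a,b,100,4); print(e)
E
```

```text
centre [401.33 331.69] yaws [0.0919 0.0891 0.092  0.092 ] sides [160.  122.1 160.  121.6] res [0.35, 0.71, 0.16, 0.14] off [-0.75, -1.0, 0.875, 0.75]
centre [400.66 331.66] yaws [0.0888 0.0917 0.0933 0.0915] sides [160.5 122.2 160.3 122.7] res [0.08, 0.18, 0.17, 0.19] off [0.0, 0.0, 1.125, 0.5]
(array([406.3542 , 337.35333], dtype=float32), array([-0.99598265, -0.08954631], dtype=float32), np.float32(0.27401173), np.float64(0.0))
(array([400.30847, 325.39417], dtype=float32), array([-0.99856544, -0.05354533], dtype=float32), np.float32(0.4480939), np.float64(0.25))
```

Request:
{"fn": "carry_out", "kwargs": {"slide": [[0.1,0.026,0],[0.1,0.026,-0.1],[0.1,0.026,-0.22],[0.1,0.026,-0.36],[0.1,0.026,-0.48],[0.1,0.026,-0.55],[0.1,0.026,-0.55],[0.1,0.026,-0.55],[0.1,0.026,-0.55],[0.1,0.026,-0.55]], "dr": [[0,0,0],[0,0,0],[0,0,0],[0,0,0],[0,0,0],[0,0,0],[0,0,0],[0,0,0],[0,0,0],[0,0,0]], "gripper": [60,60,60,60,60,60,60,0,0,0], "newtons": 40}}

```text
clock: 10.7
eef_pos: [401.3, 332.3, 132.4]
eef_rot: [-3.14, -0.002, 0.093]
wrist_force: [0.4, 0.8, -0.2]
finger_gap: 39.7
finger_force: 0.0
```

Request:
{"fn": "carry_out", "kwargs": {"slide": [[0,0,0],[0,0,0],[0,0,0],[0,0,0],[0,0,0],[0,0,0],[0,0,0]], "dr": [[0,0,0],[0,0,0],[0,0,0],[0,0,0],[0,0,0],[0,0,0],[0,0,0]], "gripper": [0,0,0,0,0,0,0]}}

```text
clock: 11.28
eef_pos: [400.9, 331.8, 131.2]
eef_rot: [3.142, -0.0, 0.092]
wrist_force: [-2.0, -3.9, 4.6]
finger_gap: 11.9
finger_force: 40.0
```

Request:
{"fn": "carry_out", "kwargs": {"slide": [[0,0,0.05],[0,0,0.15],[0,0,0.3],[0.12,-0.02,0.3],[0.25,-0.044,0.3],[0.38,-0.067,0.3],[0.5,-0.09,0.3],[0.64,-0.11,0.3],[0.74,-0.13,0.3],[0.777,-0.136,0.3]], "dr": [[0,0,0],[0,0,0],[0,0,0],[0,0,0.004],[0,0,0.008],[0,0,0.012],[0,0,0.015],[0,0,0.015],[0,0,0.015],[0,0,0.015]], "gripper": [0,0,0,0,0,0,0,0,0,0]}}

```text
clock: 12.12
eef_pos: [597.6, 296.4, 204.6]
eef_rot: [3.141, 0.001, 0.184]
wrist_force: [-0.7, 0.4, -3.5]
finger_gap: 11.5
finger_force: 40.0
```

Request:
{"fn": "carry_out", "kwargs": {"slide": [[0,0,-0.07],[0,0,-0.14],[0,0,-0.14],[0,0,-0.14],[0,0,-0.14]], "dr": [[0,0,0],[0,0,0],[0,0,0],[0,0,0],[0,0,0]], "gripper": [0,0,0,0,0]}}

```text
clock: 12.53
eef_pos: [595.2, 298.1, 171.7]
eef_rot: [-3.141, -0.001, 0.187]
wrist_force: [-0.5, 0.0, -3.5]
finger_gap: 11.9
finger_force: 40.0
```

Run:
```python
from h import *
im,m,s=snap("wrist","wp1"); print(s["eef_pos"],s["eef_rot"],s["wrist_force"])
c,sn=np.cos(.187),np.sin(.187); z=s["eef_pos"][2]-31.2
L=[(60,80),(60,-80),(-60,80),(-60,-80)]
print(proj(m,[[595.2+c*x-sn*y,297.7+sn*x+c*y,z] for x,y in L]).round(1))
```

```text
[595.15771297 298.11834075 171.6689902 ] [-3.14136857e+00 -5.47539637e-04  1.86583815e-01] [-0.50042575  0.01166772 -3.47763225]
[[104.8 167.8]
 [534.3 167.3]
 [152.4 414.7]
 [485.9 414.5]]
```

View pics/wp1.png

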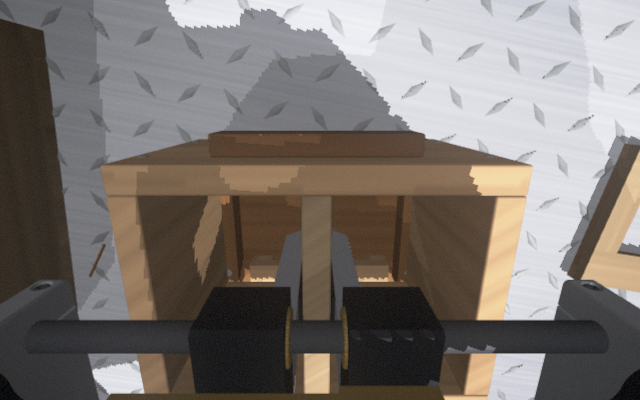

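The box's back corners are at (105,168) and (532,167), within 1–2 px of the prediction. I'll lower it.

Request:
{"fn": "carry_out", "kwargs": {"slide": [[0,0,-0.02],[0,0,-0.034],[0,0,-0.04],[0,0,-0.043],[0,0,-0.044],[0,0,-0.044],[0,0,-0.044]], "dr": [[0,0,0],[0,0,0],[0,0,0],[0,0,0],[0,0,0],[0,0,0],[0,0,0]], "gripper": [0,0,0,0,0,0,0]}}

```text
clock: 13.17
eef_pos: [595.2, 298.0, 161.3]
eef_rot: [-3.141, -0.001, 0.186]
wrist_force: [-4.1, -1.6, 7.2]
finger_gap: 12.1
finger_force: 40.0
```

Request:
{"fn": "carry_out", "kwargs": {"slide": [[0,0,0],[0,0,0],[0,0,0],[0,0,0],[0,0,0],[0,0,0.1],[0,0,0.25],[0,0,0.44],[0,0,0.44],[0,0,0.44]], "dr": [[0,0,0],[0,0,0],[0,0,0],[0,0,0],[0,0,0],[0,0,0],[0,0,0],[0,0,0],[0,0,0],[0,0,0]], "gripper": [60,60,60,60,60,60,60,60,60,60]}}

```text
clock: 14.0
eef_pos: [595.7, 298.2, 273.5]
eef_rot: [-3.14, -0.006, 0.186]
wrist_force: [-0.2, 1.8, -0.0]
finger_gap: 56.6
finger_force: 0.0
```

Run:
```python
from h import *
snap("wrist","wp1b")
```

Request:
{"fn": "carry_out", "kwargs": {"slide": [[-0.3,-0.9,0],[-0.3,-0.9,0],[-0.3,-0.9,0],[-0.3,-0.9,0],[-0.3,-0.9,0],[-0.3,-0.9,0],[-0.3,-0.9,0]], "dr": [[0,0,-0.022],[0,0,-0.022],[0,0,-0.022],[0,0,-0.022],[0,0,-0.022],[0,0,-0.022],[0,0,-0.022]], "gripper": [60,60,60,60,60,60,60]}}

```text
clock: 14.63
eef_pos: [518.4, 69.0, 268.3]
eef_rot: [3.141, 0.003, 0.045]
wrist_force: [0.1, 0.4, 0.2]
finger_gap: 56.4
finger_force: 0.0
```

Request:
{"fn": "carry_out", "kwargs": {"slide": [[-0.3,-0.9,0],[-0.3,-0.9,0],[-0.3,-0.9,0],[-0.3,-0.9,0],[-0.3,-0.9,0],[-0.3,-0.9,0],[-0.3,-0.9,0]], "dr": [[0,0,0],[0,0,0],[0,0,0],[0,0,0],[0,0,0],[0,0,0],[0,0,0]], "gripper": [60,60,60,60,60,60,60]}}

```text
clock: 15.22
eef_pos: [443.5, -155.5, 268.4]
eef_rot: [-3.141, 0.002, 0.044]
wrist_force: [0.5, 0.6, 0.2]
finger_gap: 56.6
finger_force: 0.0
```

Request:
{"fn": "carry_out", "kwargs": {"slide": [[-0.33,-0.7,-0.2],[-0.33,-0.7,-0.2],[-0.33,-0.7,-0.2],[-0.33,-0.7,-0.2],[-0.33,-0.7,-0.2],[-0.33,-0.7,-0.2],[-0.33,-0.7,-0.2],[-0.33,-0.7,-0.2],[-0.33,-0.7,-0.2]], "dr": [[0,0,0],[0,0,0],[0,0,0],[0,0,0],[0,0,0],[0,0,0],[0,0,0],[0,0,0],[0,0,0]], "gripper": [60,60,60,60,60,60,60,60,60]}}

```text
clock: 15.97
eef_pos: [363.3, -326.0, 219.7]
eef_rot: [-3.141, 0.0, 0.05]
wrist_force: [-0.4, -0.3, 0.3]
finger_gap: 56.3
finger_force: 0.0
```

Run:
```python
from h import *
im,m,s=snap("wrist","ws"); print(s["eef_pos"],s["eef_rot"]); snap("top","top2")
a,_=load("wp1b"); cv2.imwrite("pics/v2.png",np.vstack([a[:300],im[:300]]))
```

```text
[ 363.30426646 -326.00511457  219.69138684] [-3.14117395e+00  1.89633766e-04  4.96220470e-02]
```

View pics/v2.png

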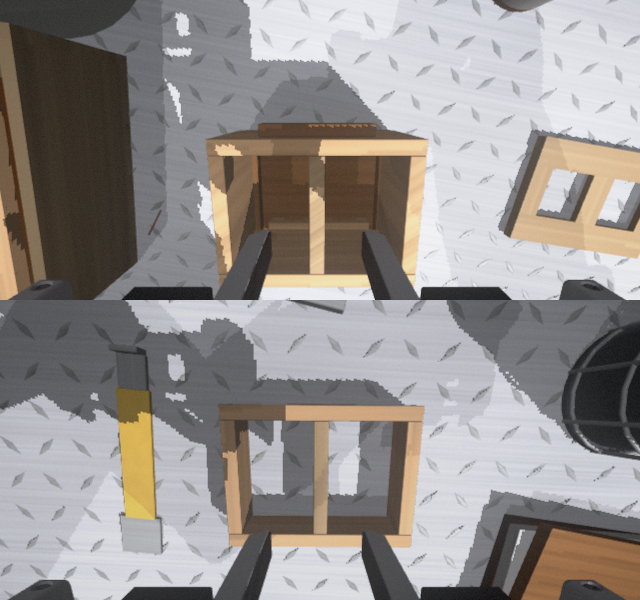

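The top picture shows the brood box sitting squarely on the floor: back corners (207,140), (428,139), front about row 287. The bottom picture shows the super with top corners (220,106), (423,106), (229,245), (411,245).

Run:
```python
from h import *
im,m=load("ws")
for f in (sat(im),im[...,0],im[...,2]): quad(im,m,(220,106),(423,106),(229,246),(411,246),50,f=f)
for a,b in [((314,123),(314,222)),((329,123),(327,222))]:
    e=edge(im[...,2],m,a,b,50,4); print(e)
im,m=load("wp1b")
for f in (sat(im),im[...,0]): quad(im,m,(207,140),(428,139),(219,287),(416,287),130,f=f)
```

```text
centre [ 386.97 -327.17] yaws [0.0426 0.0407 0.0424 0.0429] sides [160.  120.  160.1 119.7] res [0.16, 0.31, 0.12, 0.14] off [-2.0, 0.0, 1.0, 0.0]
centre [ 386.62 -327.42] yaws [0.0338 0.0424 0.0424 0.0431] sides [160.  118.8 160.  120.2] res [0.15, 0.23, 0.47, 0.18] off [-1.0, 0.0, 0.5, -0.25]
centre [ 386.61 -327.34] yaws [0.0457 0.0577 0.0368 0.035 ] sides [159.7 118.7 159.5 120.7] res [0.12, 0.72, 0.41, 0.44] off [-1.0, 0.0, 0.5, 0.375]
(array([ 391.4485, -321.8065], dtype=float32), array([-0.9989061 , -0.04676158], dtype=float32), np.float32(6.956341e-06), np.float64(0.0))
(array([ 392.0887 , -333.48956], dtype=float32), array([-0.99930906, -0.0371679 ], dtype=float32), np.float32(0.30753484), np.float64(0.0))
centre [596.87 299.31] yaws [0.1769 0.18   0.1858 0.1853] sides [160.1 121.  160.  121.4] res [0.57, 0.25, 0.14, 0.14] off [-3.25, -0.75, 0.5, 1.375]
centre [595.71 299.12] yaws [0.1847 0.1844 0.1867 0.1844] sides [160.5 120.6 160.2 120.5] res [0.07, 0.09, 0.19, 0.17] off [-0.5, 0.0, 0.75, 1.25]
```

Request:
{"fn": "carry_out", "kwargs": {"slide": [[0.095,-0.005,0],[0.095,-0.005,-0.1],[0.095,-0.005,-0.22],[0.095,-0.005,-0.34],[0.095,-0.005,-0.42],[0.095,-0.005,-0.46],[0.095,-0.005,-0.46],[0.095,-0.005,-0.46],[0.095,-0.005,-0.46],[0.095,-0.005,-0.46]], "dr": [[0,0,-0.001],[0,0,-0.001],[0,0,-0.001],[0,0,-0.001],[0,0,-0.001],[0,0,-0.001],[0,0,-0.001],[0,0,-0.001],[0,0,-0.001],[0,0,-0.001]], "gripper": [60,60,60,60,60,60,60,0,0,0], "newtons": 30}}

```text
clock: 16.9
eef_pos: [386.8, -328.7, 106.3]
eef_rot: [3.14, -0.002, 0.042]
wrist_force: [0.0, 0.3, 0.1]
finger_gap: 40.2
finger_force: 0.0
```

Request:
{"fn": "carry_out", "kwargs": {"slide": [[0,0,0],[0,0,0],[0,0,0],[0,0,0],[0,0,0],[0,0,0],[0,0,0]], "dr": [[0,0,0],[0,0,0],[0,0,0],[0,0,0],[0,0,0],[0,0,0],[0,0,0]], "gripper": [0,0,0,0,0,0,0]}}

```text
clock: 17.48
eef_pos: [386.4, -328.4, 105.1]
eef_rot: [3.141, -0.0, 0.042]
wrist_force: [-1.5, 1.5, 5.3]
finger_gap: 11.7
finger_force: 30.0
```

Request:
{"fn": "carry_out", "kwargs": {"slide": [[0,0,0.05],[0,0,0.15],[0,0,0.3],[0,0,0.45],[0,0,0.6],[0,0,0.7],[0,0,0.7]], "dr": [[0,0,0],[0,0,0],[0,0,0],[0,0,0],[0,0,0],[0,0,0],[0,0,0]], "gripper": [0,0,0,0,0,0,0]}}

```text
clock: 18.07
eef_pos: [387.1, -329.1, 284.9]
eef_rot: [3.136, -0.005, 0.042]
wrist_force: [-0.3, -1.1, -2.4]
finger_gap: 11.8
finger_force: 30.0
```

Request:
{"fn": "carry_out", "kwargs": {"slide": [[0.04,0.11,0],[0.08,0.25,0],[0.13,0.4,0],[0.18,0.55,0],[0.23,0.7,0],[0.28,0.84,0]], "dr": [[0,0,0.004],[0,0,0.008],[0,0,0.012],[0,0,0.016],[0,0,0.02],[0,0,0.023]], "gripper": [0,0,0,0,0,0]}}

```text
clock: 18.57
eef_pos: [456.2, -116.3, 278.5]
eef_rot: [-3.141, 0.002, 0.188]
wrist_force: [-0.2, -0.9, -2.2]
finger_gap: 11.7
finger_force: 30.0
```

Request:
{"fn": "carry_out", "kwargs": {"slide": [[0.04,0.14,0],[0.08,0.28,0],[0.13,0.42,0],[0.18,0.56,0],[0.23,0.7,0],[0.28,0.84,0]], "dr": [[0,0,0],[0,0,0],[0,0,0],[0,0,0],[0,0,0],[0,0,0]], "gripper": [0,0,0,0,0,0]}}

```text
clock: 19.07
eef_pos: [526.3, 93.6, 278.3]
eef_rot: [-3.141, 0.002, 0.186]
wrist_force: [0.1, -1.0, -1.8]
finger_gap: 11.9
finger_force: 30.0
```

Request:
{"fn": "carry_out", "kwargs": {"slide": [[0.04,0.14,0],[0.09,0.28,0],[0.14,0.42,0],[0.2,0.6,0],[0.25,0.75,0],[0.275,0.825,0],[0.275,0.825,0],[0.275,0.825,-0.06],[0.275,0.825,-0.12],[0.275,0.825,-0.12]], "dr": [[0,0,0],[0,0,0],[0,0,0],[0,0,0],[0,0,0],[0,0,0],[0,0,0],[0,0,0],[0,0,0],[0,0,0]], "gripper": [0,0,0,0,0,0,0,0,0,0]}}

```text
clock: 19.9
eef_pos: [594.1, 297.1, 245.0]
eef_rot: [3.14, 0.007, 0.186]
wrist_force: [0.2, 0.1, -3.0]
finger_gap: 12.1
finger_force: 30.0
```

Run:
```python
from h import *
im,m,s=snap("wrist","wp2"); print(s["eef_pos"],s["eef_rot"],s["wrist_force"],s["finger_gap"]); snap("top","top3")
c,sn=np.cos(.187),np.sin(.187)
L=[(60,80),(60,-80),(-60,80),(-60,-80)]
for z in (s["eef_pos"][2]-55,130): print(z,proj(m,[[595.2+c*x-sn*y,297.9+sn*x+c*y,z] for x,y in L]).round(1).tolist())
```

```text
[594.09487581 297.10819528 245.01430266] [3.13998636 0.00673284 0.18620611] [ 0.20270392  0.14276628 -2.9985554 ] 12.123955437051418
190.014302658822 [[135.8, 154.4], [497.0, 153.7], [172.0, 371.2], [461.4, 370.5]]
130 [[188.7, 139.9], [443.8, 139.4], [208.0, 304.6], [425.0, 304.1]]
```

View pics/wp2.png

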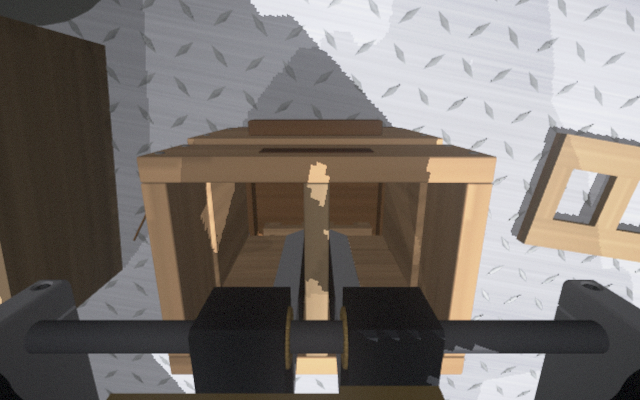

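The super is held with back corners at (139,158), (494,156), about 1 mm short of the target in x. The arm is still settling, so I'll wait a few rows.

Request:
{"fn": "carry_out", "kwargs": {"slide": [[0,0,0],[0,0,0],[0,0,0],[0,0,0],[0,0,0]], "dr": [[0,0,0],[0,0,0],[0,0,0],[0,0,0],[0,0,0]], "gripper": [0,0,0,0,0]}}

```text
clock: 20.42
eef_pos: [595.1, 297.9, 250.3]
eef_rot: [-3.141, -0.001, 0.186]
wrist_force: [0.6, -0.3, -2.4]
finger_gap: 12.0
finger_force: 30.0
```

Run:
```python
from h import *
im,m,s=snap("wrist","wp2b"); print(s["eef_pos"],s["eef_rot"])
z=s["eef_pos"][2]-55; c,sn=np.cos(.187),np.sin(.187)
for f in (im[...,0],sat(im)):
  for n,a,b,zz in [("B",(141,157),(492,156),z),("L",(140,165),(165,330),z),("R",(493,165),(468,330),z),("brB",(192,140),(240,139),130),("brB2",(390,139),(440,139),130)]:
    e=edge(f,m,a,b,zz,6); d=e[0]-[595.2,297.9]; print(n,(c*d[0]+sn*d[1]).round(1),(-sn*d[0]+c*d[1]).round(1),ang(e[1]).round(3),e[2].round(2),e[3])
```

```text
[595.12234586 297.85460145 250.28600881] [-3.14147348e+00 -5.36586931e-04  1.86316031e-01]
B 60.7 11.1 -1.382 0.34 -0.75
L 13.2 81.2 -2.954 0.13 2.0
R 16.2 -79.4 -2.957 0.08 -1.25
brB 62.5 66.3 -1.498 1.69 -2.25
brB2 63.6 -65.2 -1.447 1.22 -3.0
B 61.3 -3.1 -1.394 1.22 -0.5
L 8.8 81.1 -2.954 0.08 1.75
R 9.5 -79.3 -2.956 0.07 -1.125
brB 63.6 66.9 -1.263 0.84 -2.5
brB2 63.5 -64.5 -1.513 0.89 -1.5
```

Request:
{"fn": "carry_out", "kwargs": {"slide": [[0,0,-0.02],[0,0,-0.04],[0,0,-0.053],[0,0,-0.06],[0,0,-0.063],[0,0,-0.063],[0,0,-0.063],[0,0,-0.063]], "dr": [[0,0,0],[0,0,0],[0,0,0],[0,0,0],[0,0,0],[0,0,0],[0,0,0],[0,0,0]], "gripper": [0,0,0,0,0,0,0,0]}}

```text
clock: 21.13
eef_pos: [595.1, 297.8, 235.1]
eef_rot: [-3.142, -0.0, 0.186]
wrist_force: [-4.2, -3.0, 6.6]
finger_gap: 11.2
finger_force: 30.0
```

Request:
{"fn": "carry_out", "kwargs": {"slide": [[0,0,0],[0,0,0],[0,0,0],[0,0,0],[0,0,0],[0,0,0.1],[0,0,0.22],[0,0,0.34],[0,0,0.34],[0,0,0.34]], "dr": [[0,0,0],[0,0,0],[0,0,0],[0,0,0],[0,0,0],[0,0,0],[0,0,0],[0,0,0],[0,0,0],[0,0,0]], "gripper": [60,60,60,60,60,60,60,60,60,60]}}

```text
clock: 21.97
eef_pos: [595.3, 298.0, 320.9]
eef_rot: [-3.141, -0.003, 0.186]
wrist_force: [0.3, -0.6, -0.1]
finger_gap: 56.5
finger_force: 0.0
```

Run:
```python
from h import *
im,m,s=snap("wrist","wp2c"); print(s["eef_pos"],s["eef_rot"])
```

```text
[595.28959634 297.99407666 320.87068966] [-3.14087467 -0.0032296   0.18634593]
```

Request:
{"fn": "carry_out", "kwargs": {"slide": [[0.03,-0.9,0],[0.03,-0.9,0],[0.03,-0.9,0],[0.03,-0.9,0],[0.03,-0.9,0],[0.03,-0.9,0]], "dr": [[0,0,-0.028],[0,0,-0.028],[0,0,-0.028],[0,0,-0.028],[0,0,-0.028],[0,0,-0.028]], "gripper": [76,76,76,76,76,76]}}

```text
clock: 22.52
eef_pos: [602.2, 68.5, 317.6]
eef_rot: [3.141, 0.002, 0.007]
wrist_force: [0.1, 0.0, -0.2]
finger_gap: 71.8
finger_force: 0.0
```

Request:
{"fn": "carry_out", "kwargs": {"slide": [[0.04,-0.36,-0.54],[0.04,-0.36,-0.54],[0.04,-0.36,-0.54],[0.04,-0.36,-0.54],[0.04,-0.36,-0.54],[0.04,-0.36,-0.54],[0.04,-0.36,-0.54],[0.04,-0.36,-0.54],[0.04,-0.36,-0.54]], "dr": [[0,0,0],[0,0,0],[0,0,0],[0,0,0],[0,0,0],[0,0,0],[0,0,0],[0,0,0],[0,0,0]], "gripper": [76,76,76,76,76,76,76,76,76]}}

```text
clock: 23.27
eef_pos: [613.0, -16.2, 185.6]
eef_rot: [3.141, -0.002, 0.012]
wrist_force: [-0.3, 0.6, 0.8]
finger_gap: 71.4
finger_force: 0.0
```

Run:
```python
from h import *
im,m,s=snap("wrist","wc"); print(s["eef_pos"],s["eef_rot"])
a,_=load("wp2c"); cv2.imwrite("pics/v3.png",np.vstack([a[:300],im[:300]]))
```

```text
[612.95360831 -16.17961375 185.64457173] [ 3.14145262e+00 -2.32532610e-03  1.16241139e-02]
```

View pics/v3.png

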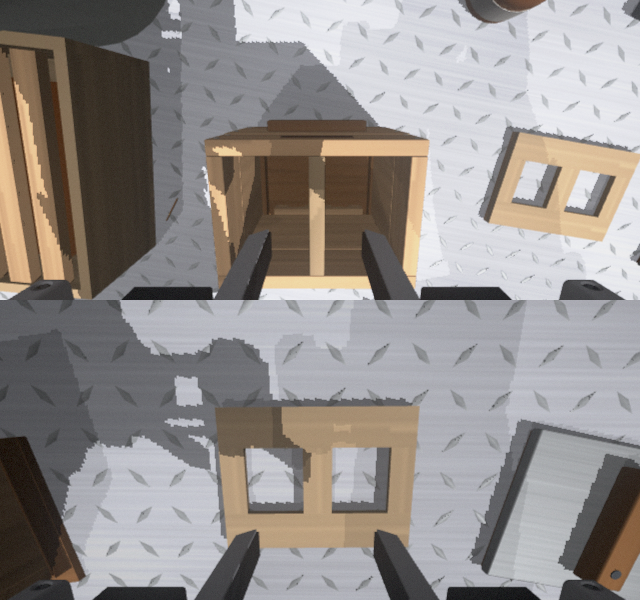

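The top half shows the super stacked in line on the brood box, corners (206,141), (428,140). The bottom half shows the crown board with corners (217,107), (419,106), (226,247), (409,245) and bridge columns about 305–330.

Run:
```python
from h import *
im,m=load("wc")
for f in (sat(im),im[...,0]): quad(im,m,(217,107),(419,106),(226,246),(409,246),14,w=5,f=f)
for a,b in [((303,152),(303,210)),((333,152),(331,210)),((245,148),(247,210)),((390,148),(386,210))]:
    e=edge(sat(im),m,a,b,14,5); print(e[0],ang(e[1]),e[2:])
im,m=load("wp2c")
for f in (sat(im),im[...,0]): quad(im,m,(206,141),(428,140),(218,287),(416,287),180,f=f)
```

```text
centre [635.27 -15.78] yaws [0.0189 0.0123 0.0139 0.0171] sides [160.6 121.1 160.9 120. ] res [0.18, 0.08, 0.13, 0.14] off [-0.25, 1.0, 0.875, 0.75]
centre [635.22 -14.31] yaws [0.0164 0.013  6.2488 0.0181] sides [160.8 120.8 167.2 120.4] res [0.16, 0.14, 0.66, 0.2] off [-0.25, 1.0, 4.75, 0.5]
[634.0697     -4.0049796] 3.1405911 (np.float32(2.9322769e-06), np.float64(0.0))
[640.20264 -27.45369] -3.1175842 (np.float32(0.053778157), np.float64(0.75))
[639.7749    43.360985] -3.1276383 (np.float32(0.10187249), np.float64(-0.5))
[635.78937 -74.90851] -3.1238263 (np.float32(0.18525411), np.float64(0.375))
centre [595.49 298.9 ] yaws [0.1843 0.1824 0.1841 0.1858] sides [159.9 120.4 160.1 120.1] res [0.25, 0.13, 0.12, 0.16] off [-1.75, 1.0, 0.75, 0.25]
centre [595.36 298.84] yaws [0.184  0.1869 0.1862 0.1877] sides [160.1 119.9 160.3 120.3] res [0.1, 0.08, 0.14, 0.17] off [-1.5, 1.0, 1.0, 0.0]
```

Request:
{"fn": "carry_out", "kwargs": {"slide": [[0.089,0.002,0],[0.089,0.002,-0.12],[0.089,0.002,-0.24],[0.089,0.002,-0.32],[0.089,0.002,-0.34],[0.089,0.002,-0.34],[0.089,0.002,-0.34],[0.089,0.002,-0.34],[0.089,0.002,-0.34],[0.089,0.002,-0.34]], "dr": [[0,0,0.0007],[0,0,0.0007],[0,0,0.0007],[0,0,0.0007],[0,0,0.0007],[0,0,0.0007],[0,0,0.0007],[0,0,0.0007],[0,0,0.0007],[0,0,0.0007]], "gripper": [76,76,76,76,76,76,0,0,0,0], "newtons": 20}}

```text
clock: 24.15
eef_pos: [635.0, -16.5, 99.8]
eef_rot: [3.141, -0.001, 0.015]
wrist_force: [-0.4, 0.4, -0.4]
finger_gap: 47.7
finger_force: 0.0
```

Request:
{"fn": "carry_out", "kwargs": {"slide": [[0,0,0],[0,0,0],[0,0,0],[0,0,0],[0,0,0],[0,0,0],[0,0,0]], "dr": [[0,0,0],[0,0,0],[0,0,0],[0,0,0],[0,0,0],[0,0,0],[0,0,0]], "gripper": [0,0,0,0,0,0,0]}}

```text
clock: 24.73
eef_pos: [634.9, -16.6, 99.2]
eef_rot: [3.142, -0.0, 0.015]
wrist_force: [-0.9, -0.8, 0.2]
finger_gap: 23.3
finger_force: 20.0
```

Request:
{"fn": "carry_out", "kwargs": {"slide": [[0,0,0.05],[0,0,0.15],[0,0,0.3],[0,0,0.45],[0,0,0.6],[0,0,0.75],[0,0,0.82],[0,0,0.82],[0,0,0.82]], "dr": [[0,0,0],[0,0,0],[0,0,0],[0,0,0],[0,0,0],[0,0,0],[0,0,0],[0,0,0],[0,0,0]], "gripper": [0,0,0,0,0,0,0,0,0]}}

```text
clock: 25.48
eef_pos: [634.7, -16.6, 305.2]
eef_rot: [3.141, -0.002, 0.015]
wrist_force: [0.4, -0.2, -1.0]
finger_gap: 23.8
finger_force: 20.0
```

Request:
{"fn": "carry_out", "kwargs": {"slide": [[-0.02,0.1,0],[-0.03,0.22,0],[-0.05,0.36,0],[-0.06,0.5,0],[-0.08,0.64,0]], "dr": [[0,0,0.005],[0,0,0.01],[0,0,0.016],[0,0,0.022],[0,0,0.0274]], "gripper": [0,0,0,0,0]}}

```text
clock: 25.9
eef_pos: [614.2, 144.7, 302.1]
eef_rot: [-3.142, 0.003, 0.188]
wrist_force: [-0.1, 0.3, -1.3]
finger_gap: 23.7
finger_force: 20.0
```

Request:
{"fn": "carry_out", "kwargs": {"slide": [[-0.02,0.14,0],[-0.04,0.28,0],[-0.05,0.42,0],[-0.07,0.54,0],[-0.08,0.61,0],[-0.08,0.618,0],[-0.08,0.618,0],[-0.08,0.618,0],[-0.08,0.618,0],[-0.08,0.618,0]], "dr": [[0,0,0],[0,0,0],[0,0,0],[0,0,0],[0,0,0],[0,0,0],[0,0,0],[0,0,0],[0,0,0],[0,0,0]], "gripper": [0,0,0,0,0,0,0,0,0,0]}}

```text
clock: 26.73
eef_pos: [595.2, 296.7, 304.0]
eef_rot: [3.141, 0.0, 0.186]
wrist_force: [-0.5, 0.8, -2.1]
finger_gap: 23.8
finger_force: 20.0
```

Run:
```python
from h import *
im,m,s=snap("wrist","wp3"); print(s["eef_pos"],s["eef_rot"],s["finger_gap"],s["wrist_force"])
z=s["eef_pos"][2]-99.2+14; c,sn=np.cos(.187),np.sin(.187)
p=proj(m,[[595.2+c*x-sn*y,297.9+sn*x+c*y,z] for x,y in [(60,80),(60,-80),(-60,80),(-60,-80)]]);print(z,p.round(1).tolist())
for f in (im[...,0],sat(im)):
  for n,a,b in [("B",p[0],p[1]),("L",p[0],.4*p[0]+.6*p[2]),("R",p[1],.4*p[1]+.6*p[3])]:
    e=edge(f,m,a,b,z,8); d=e[0]-[595.2,297.9]; print(n,(c*d[0]+sn*d[1]).round(1),(-sn*d[0]+c*d[1]).round(1),ang(e[1]).round(3),e[2].round(2),e[3])
```

```text
[595.1697519  296.70440311 303.95651512] [3.14143521e+00 3.39689483e-04 1.85569831e-01] 23.838076728046524 [-0.48264281  0.78732446 -2.07470749]
218.75651512420836 [[166.9, 148.7], [464.1, 148.0], [192.2, 335.3], [439.9, 334.8]]
B 62.0 3.4 -1.378 0.51 -3.875
L 28.9 80.4 -2.951 0.13 0.75
R 25.7 -80.9 -2.955 0.11 -1.625
B 61.8 -5.5 -1.385 0.06 -3.25
L 32.2 80.4 -2.954 0.12 0.75
R 28.8 -80.8 -2.956 0.11 -1.5
```

View pics/wp3.png

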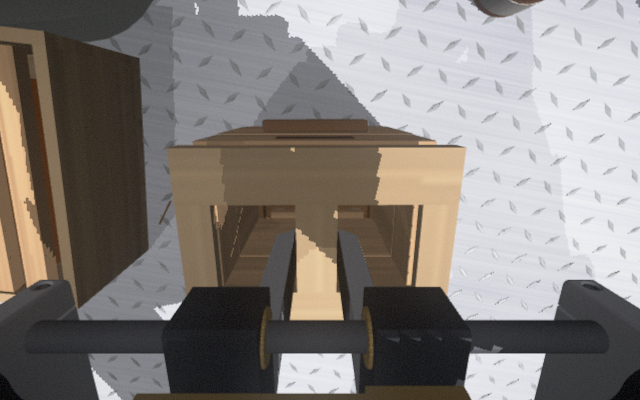

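The crown in the grip reads local y −0.2 against the stack's +0.9, so I'll shift +1.1 mm in y and lower it. The 62 back-edge reading is the board's lower edge seen from behind.

Request:
{"fn": "carry_out", "kwargs": {"slide": [[0,0.0045,-0.03],[0,0.0045,-0.06],[0,0.0045,-0.08],[0,0.0045,-0.092],[0,0.0045,-0.098],[0,0.0045,-0.101],[0,0.0045,-0.101],[0,0.0045,-0.101],[0,0.0045,-0.101]], "dr": [[0,0,0],[0,0,0],[0,0,0],[0,0,0],[0,0,0],[0,0,0],[0,0,0],[0,0,0],[0,0,0]], "gripper": [0,0,0,0,0,0,0,0,0]}}

```text
clock: 27.53
eef_pos: [594.9, 299.0, 279.2]
eef_rot: [-3.142, -0.0, 0.187]
wrist_force: [-1.6, -2.3, 2.2]
finger_gap: 23.6
finger_force: 20.0
```

Request:
{"fn": "carry_out", "kwargs": {"slide": [[0,0,0.016],[0,-0.0045,0.016],[0,-0.0045,0.016],[0,-0.0045,0.016],[0,-0.0045,0.01],[0,-0.0045,0.005],[0,-0.0045,0],[0,-0.0045,-0.001],[0,-0.0045,-0.001],[0,-0.0045,-0.001]], "dr": [[0,0,0],[0,0,0],[0,0,0],[0,0,0],[0,0,0],[0,0,0],[0,0,0],[0,0,0],[0,0,0],[0,0,0]], "gripper": [0,0,0,0,0,0,0,0,0,0]}}

```text
clock: 28.37
eef_pos: [594.8, 297.9, 279.1]
eef_rot: [-3.141, -0.0, 0.187]
wrist_force: [-1.6, -2.4, 5.5]
finger_gap: 23.7
finger_force: 20.0
```

Request:
{"fn": "carry_out", "kwargs": {"slide": [[0,0,0],[0,0,0],[0,0,0],[0,0,0],[0,0,0],[0,0,0.08],[0,0,0.18],[0,0,0.24],[0,0,0.24],[0,0,0.24]], "dr": [[0,0,0],[0,0,0],[0,0,0],[0,0,0],[0,0,0],[0,0,0],[0,0,0],[0,0,0],[0,0,0],[0,0,0]], "gripper": [60,60,60,60,60,60,60,60,60,60]}}

```text
clock: 29.2
eef_pos: [594.9, 297.9, 338.7]
eef_rot: [-3.141, -0.001, 0.187]
wrist_force: [0.0, -0.5, -0.5]
finger_gap: 56.6
finger_force: 0.0
```

Run:
```python
from h import *
im,m,s=snap("wrist","wp3c"); print(s["eef_pos"],s["eef_rot"])
```

```text
[594.86081863 297.9150805  338.68378326] [-3.14140887e+00 -8.77860571e-04  1.87052343e-01]
```

Request:
{"fn": "carry_out", "kwargs": {"slide": [[-0.03,-0.9,0],[-0.03,-0.9,0],[-0.03,-0.9,0],[-0.03,-0.9,0],[-0.03,-0.9,0],[-0.03,-0.9,0],[-0.03,-0.9,0]], "dr": [[0,0,-0.055],[0,0,-0.055],[0,0,-0.055],[0,0,-0.055],[0,0,-0.055],[0,0,-0.055],[0,0,-0.055]], "gripper": [60,60,60,60,60,60,60]}}

```text
clock: 29.83
eef_pos: [587.1, 69.4, 337.3]
eef_rot: [3.141, 0.002, -0.163]
wrist_force: [-0.1, 0.7, -0.9]
finger_gap: 56.7
finger_force: 0.0
```

Request:
{"fn": "carry_out", "kwargs": {"slide": [[-0.03,-0.9,0],[-0.03,-0.9,0],[-0.03,-0.9,0],[-0.03,-0.9,0],[-0.03,-0.9,0],[-0.03,-0.9,0],[-0.03,-0.9,0]], "dr": [[0,0,0],[0,0,0],[0,0,0],[0,0,0],[0,0,0],[0,0,0],[0,0,0]], "gripper": [60,60,60,60,60,60,60]}}

```text
clock: 30.42
eef_pos: [579.6, -154.7, 337.0]
eef_rot: [-3.141, 0.002, -0.162]
wrist_force: [-0.3, 0.5, -0.4]
finger_gap: 56.2
finger_force: 0.0
```

Request:
{"fn": "carry_out", "kwargs": {"slide": [[-0.02,-0.44,-0.52],[-0.02,-0.44,-0.52],[-0.02,-0.44,-0.52],[-0.02,-0.44,-0.52],[-0.02,-0.44,-0.52],[-0.02,-0.44,-0.52],[-0.02,-0.44,-0.52],[-0.02,-0.44,-0.52],[-0.02,-0.44,-0.52],[-0.02,-0.44,-0.52]], "dr": [[0,0,0],[0,0,0],[0,0,0],[0,0,0],[0,0,0],[0,0,0],[0,0,0],[0,0,0],[0,0,0],[0,0,0]], "gripper": [60,60,60,60,60,60,60,60,60,60]}}

```text
clock: 31.25
eef_pos: [575.4, -261.2, 210.0]
eef_rot: [3.141, -0.002, -0.157]
wrist_force: [0.1, 0.0, -0.6]
finger_gap: 56.2
finger_force: 0.0
```

Run:
```python
from h import *
im,m,s=snap("wrist","wr"); print(s["eef_pos"],s["eef_rot"])
a,_=load("wp3c"); cv2.imwrite("pics/v4.png",np.vstack([a[:300],im[:300]]))
```

```text
[ 575.36756445 -261.17677468  209.97756309] [ 3.14102742e+00 -1.86639936e-03 -1.57330148e-01]
```

View pics/v4.png

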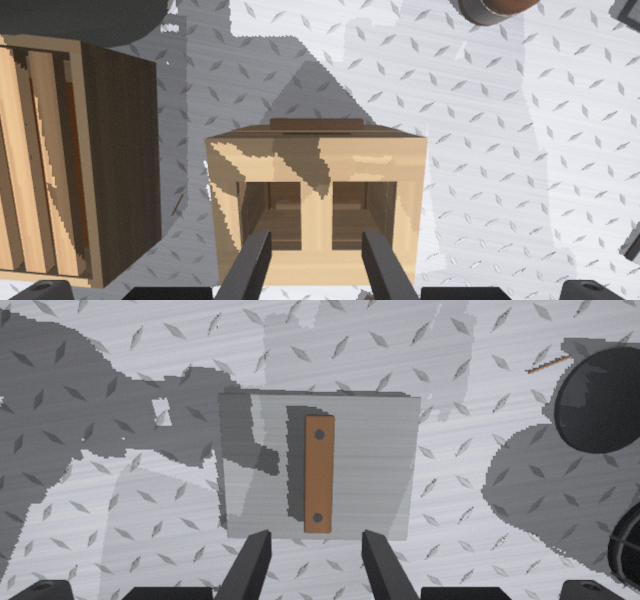

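The crown sits in line on the super (corners (206,139), (427,138)). On the roof, the batten corners are about (305,115), (334,115), (305,232), (331,232), and the board corners about (219,94), (420,97), (228,238), (408,241).

Run:
```python
from h import *
im,m=load("wr"); f=sat(im)
quad(im,m,(305,115),(334,115),(305,232),(331,232),40,w=5)
for g in (im[...,0],im[...,2]): quad(im,m,(219,94),(420,97),(228,238),(408,241),16,w=4,f=g)
im,m=load("wp3c")
for g in (sat(im),im[...,0]): quad(im,m,(206,139),(427,138),(218,286),(416,286),194,f=g)
```

```text
centre [ 601.21 -266.16] yaws [-0.1583 -0.1757  6.1141  6.1068] sides [23.8 99.1 23.1 98.7] res [0.0, 0.09, 0.0, 0.09] off [0.0, 0.0, 1.0, 0.25]
centre [ 600.37 -266.24] yaws [-0.1769 -0.1748  6.1185  6.1029] sides [173.1 131.7 171.  132. ] res [0.2, 0.53, 0.3, 0.28] off [-0.25, -0.25, 0.625, 0.5]
centre [ 600.34 -266.22] yaws [-0.1769 -0.1723  6.1186  6.1029] sides [173.1 131.5 171.  132.3] res [0.2, 0.78, 0.34, 0.28] off [-0.25, -0.25, 0.625, 0.5]
centre [595.46 299.  ] yaws [0.179  0.1909 0.1877 0.1887] sides [160.6 120.4 160.7 122.4] res [0.2, 0.24, 0.11, 0.15] off [-2.25, -1.0, -0.125, 1.25]
centre [595.17 298.97] yaws [0.1954 0.1867 0.1869 0.189 ] sides [160.6 121.4 160.9 120. ] res [0.17, 0.1, 0.16, 0.14] off [-1.25, -1.0, -0.125, 1.125]
```

Request:
{"fn": "carry_out", "kwargs": {"slide": [[0.102,-0.02,0],[0.102,-0.02,-0.12],[0.102,-0.02,-0.24],[0.102,-0.02,-0.33],[0.102,-0.02,-0.368],[0.102,-0.02,-0.368],[0.102,-0.02,-0.368],[0.102,-0.02,-0.368],[0.102,-0.02,-0.368],[0.102,-0.02,-0.368]], "dr": [[0,0,-0.0025],[0,0,-0.0025],[0,0,-0.0025],[0,0,-0.0025],[0,0,-0.0025],[0,0,-0.0025],[0,0,-0.0025],[0,0,-0.0025],[0,0,-0.0025],[0,0,-0.0025]], "gripper": [60,60,60,60,60,60,60,0,0,0], "newtons": 40}}

```text
clock: 32.13
eef_pos: [600.6, -267.2, 117.6]
eef_rot: [3.141, -0.001, -0.174]
wrist_force: [1.1, 0.7, 0.6]
finger_gap: 40.0
finger_force: 0.0
```

Request:
{"fn": "carry_out", "kwargs": {"slide": [[0,0,0],[0,0,0],[0,0,0],[0,0,0],[0,0,0],[0,0,0]], "dr": [[0,0,0],[0,0,0],[0,0,0],[0,0,0],[0,0,0],[0,0,0]], "gripper": [0,0,0,0,0,0]}}

```text
clock: 32.63
eef_pos: [600.4, -267.1, 116.9]
eef_rot: [3.142, -0.0, -0.174]
wrist_force: [-1.5, 0.3, 3.2]
finger_gap: 23.7
finger_force: 40.0
```

Request:
{"fn": "carry_out", "kwargs": {"slide": [[0,0,0.05],[0,0,0.15],[0,0,0.3],[0,0,0.45],[0,0,0.6],[0,0,0.75],[0,0,0.86],[0,0,0.9],[0,0,0.9],[0,0,0.9]], "dr": [[0,0,0],[0,0,0],[0,0,0],[0,0,0],[0,0,0],[0,0,0],[0,0,0],[0,0,0],[0,0,0],[0,0,0]], "gripper": [0,0,0,0,0,0,0,0,0,0]}}

```text
clock: 33.47
eef_pos: [600.1, -267.0, 339.9]
eef_rot: [-3.141, 0.002, -0.174]
wrist_force: [-0.0, 0.2, -4.6]
finger_gap: 23.4
finger_force: 40.0
```

Request:
{"fn": "carry_out", "kwargs": {"slide": [[0,0.08,0],[0,0.18,0],[0,0.3,0],[0,0.44,0],[0,0.58,0],[0,0.7,0],[0,0.8,0]], "dr": [[0,0,0.008],[0,0,0.016],[0,0,0.024],[0,0,0.032],[0,0,0.04],[0,0,0.048],[0,0,0.0575]], "gripper": [0,0,0,0,0,0,0]}}

```text
clock: 34.05
eef_pos: [599.7, -64.9, 338.6]
eef_rot: [-3.14, 0.004, 0.19]
wrist_force: [-0.0, -0.1, -4.6]
finger_gap: 23.8
finger_force: 40.0
```

Request:
{"fn": "carry_out", "kwargs": {"slide": [[0,0.13,0],[0,0.26,0],[0,0.4,0],[0,0.54,0],[-0.005,0.68,0],[-0.01,0.8,0]], "dr": [[0,0,0],[0,0,0],[0,0,0],[0,0,0],[0,0,0],[0,0,0]], "gripper": [0,0,0,0,0,0]}}

```text
clock: 34.55
eef_pos: [597.1, 135.0, 338.5]
eef_rot: [-3.141, 0.005, 0.188]
wrist_force: [0.5, 0.4, -3.7]
finger_gap: 23.6
finger_force: 40.0
```

Request:
{"fn": "carry_out", "kwargs": {"slide": [[0,0.13,0],[0,0.26,0],[-0.005,0.4,0],[-0.01,0.54,0],[-0.011,0.63,0],[-0.011,0.66,0],[-0.011,0.66,0],[-0.011,0.66,0],[-0.011,0.66,0],[-0.011,0.66,0]], "dr": [[0,0,0],[0,0,0],[0,0,0],[0,0,0],[0,0,0],[0,0,0],[0,0,0],[0,0,0],[0,0,0],[0,0,0]], "gripper": [0,0,0,0,0,0,0,0,0,0]}}

```text
clock: 35.38
eef_pos: [595.4, 296.5, 341.3]
eef_rot: [3.141, 0.001, 0.185]
wrist_force: [-0.0, 0.1, -3.9]
finger_gap: 23.8
finger_force: 40.0
```

Request:
{"fn": "carry_out", "kwargs": {"slide": [[0,0,0],[0,0,0],[0,0,0],[0,0,0]], "dr": [[0,0,0],[0,0,0],[0,0,0],[0,0,0]], "gripper": [0,0,0,0]}}

```text
clock: 35.72
eef_pos: [595.1, 297.7, 341.7]
eef_rot: [-3.142, -0.0, 0.187]
wrist_force: [-0.1, 0.7, -4.2]
finger_gap: 23.6
finger_force: 40.0
```

Run:
```python
from h import *
im,m,s=snap("wrist","wp4"); print(s["eef_pos"],s["eef_rot"],s["finger_gap"],s["wrist_force"])
z=s["eef_pos"][2]-116.9+16; c,sn=np.cos(.187),np.sin(.187)
p=proj(m,[[595.2+c*x-sn*y,297.9+sn*x+c*y,z] for x,y in [(66,86),(66,-86),(-66,86),(-66,-86)]]);print(z,p.round(1).tolist())
for f in (im[...,0],sat(im)):
  for n,a,b in [("B",p[0],p[1]),("L",p[0],.5*p[0]+.5*p[2]),("R",p[1],.5*p[1]+.5*p[3])]:
    e=edge(f,m,a,b,z,8); d=e[0]-[595.2,297.9]; print(n,(c*d[0]+sn*d[1]).round(1),(-sn*d[0]+c*d[1]).round(1),ang(e[1]).round(3),e[2].round(2),e[3])
```

```text
[595.12522114 297.65878984 341.73915174] [-3.14156931e+00 -1.65352964e-04  1.86721136e-01] 23.629380771874537 [-0.11373873  0.67890627 -4.16810274]
240.8391517351412 [[169.4, 135.1], [465.1, 134.7], [194.4, 326.8], [440.2, 326.6]]
B 66.7 -11.1 -1.385 0.8 -1.0
L 37.6 87.1 -2.964 0.23 1.75
R 35.7 -85.6 -2.957 0.1 0.5
B 67.6 1.0 -1.384 0.0 -2.75
L 37.8 86.9 -2.965 0.45 1.375
R 35.9 -85.4 -2.972 1.05 0.875
```

View pics/wp4.png

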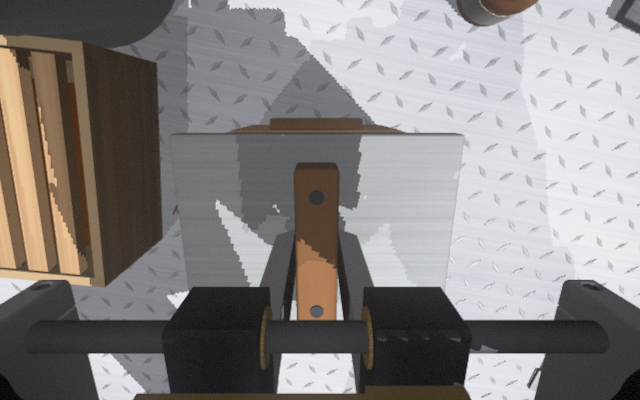

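The roof is held in line, within 0.3 mm of the stack's apparent position. I'll lower it.

Request:
{"fn": "carry_out", "kwargs": {"slide": [[0,0.001,-0.04],[0,0.001,-0.08],[0,0.001,-0.1],[0,0.001,-0.115],[0,0.001,-0.121],[0,0.001,-0.124],[0,0.001,-0.125],[0,0.001,-0.125],[0,0.001,-0.125]], "dr": [[0,0,0],[0,0,0],[0,0,0],[0,0,0],[0,0,0],[0,0,0],[0,0,0],[0,0,0],[0,0,0]], "gripper": [0,0,0,0,0,0,0,0,0]}}

```text
clock: 36.52
eef_pos: [595.1, 298.1, 310.9]
eef_rot: [-3.141, -0.001, 0.187]
wrist_force: [-2.4, -1.4, 1.4]
finger_gap: 24.1
finger_force: 40.0
```

Request:
{"fn": "carry_out", "kwargs": {"slide": [[0,0,0],[0,0,0],[0,0,0],[0,0,0],[0,0,0],[0,0,0.08],[0,0,0.2],[0,0,0.3],[0,0,0.3],[0,0,0.3]], "dr": [[0,0,0],[0,0,0],[0,0,0],[0,0,0],[0,0,0],[0,0,0],[0,0,0],[0,0,0],[0,0,0],[0,0,0]], "gripper": [60,60,60,60,60,60,60,60,60,60]}}

```text
clock: 37.35
eef_pos: [595.2, 298.2, 386.7]
eef_rot: [-3.141, -0.003, 0.187]
wrist_force: [-0.0, 1.1, -0.8]
finger_gap: 56.6
finger_force: 0.0
```

Request:
{"fn": "carry_out", "kwargs": {"slide": [[-0.5,-0.8,0],[-0.5,-0.8,0],[-0.5,-0.8,0],[-0.5,-0.8,0],[-0.5,-0.8,0],[-0.5,-0.8,0],[-0.5,-0.8,0],[-0.5,-0.8,0],[-0.5,-0.8,0]], "dr": [[0,0,0],[0,0,0],[0,0,0],[0,0,0],[0,0,0],[0,0,0],[0,0,0],[0,0,0],[0,0,0]], "gripper": [60,60,60,60,60,60,60,60,60]}}

```text
clock: 38.1
eef_pos: [470.3, 98.5, 384.8]
eef_rot: [-3.141, 0.001, 0.187]
wrist_force: [-0.8, 0.3, 0.3]
finger_gap: 56.1
finger_force: 0.0
```

Run:
```python
from h import *
a,m,s=snap("scene","fin"); b,_,_=snap("top","fint"); print(s["eef_pos"],s["wrist_force"])
A=cv2.resize(a[20:220,280:530],None,fx=2,fy=2,interpolation=cv2.INTER_CUBIC)[:,:400]; A=cv2.resize(a[20:200,290:490],(444,400),interpolation=cv2.INTER_CUBIC)
cv2.imwrite("pics/v5.png",np.hstack([A,cv2.resize(b[100:300,110:288],(356,400),interpolation=cv2.INTER_CUBIC)]))
```

```text
[470.32251571  98.47800629 384.81379063] [-0.84582931  0.29517951  0.29719971]
```

View pics/v5.png

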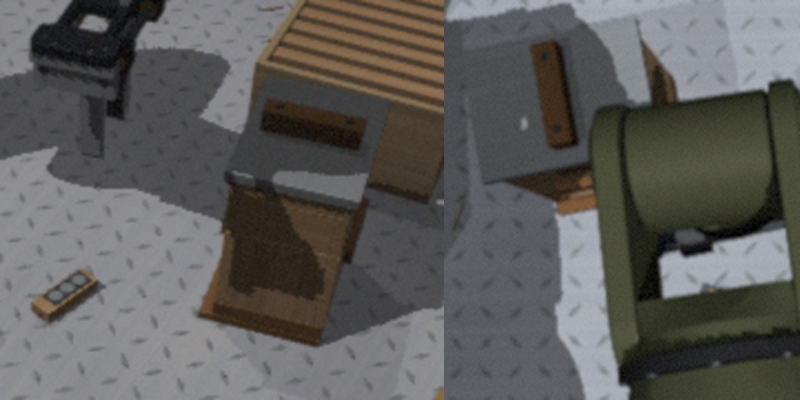

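The finished hive stands square with the roof overhanging evenly, the arm is clear of it, and the cage hasn't moved. I'm handing it in.

```bash
python3 -c "
from cell import *
print(sign_off())"
```

```text
the job is handed in; nothing more can be done
None
```

The hive is assembled on its floor in the order asked, each part set down and let go with edges in line to about 1 mm by the wrist camera. It was signed off at about 38 s; I never went near the hive tool or queen cage. The sign-off returned no verdict.

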